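# Line up the bread tins before the open oven

## Robot

A 6-joint arm with a two-finger parallel gripper is mounted at the origin on the work surface. World frame = base frame: x ahead of the robot, y to its left, z up, the work surface at z = 0. Lengths are in mm, angles in rad, forces in N, time in s.
With the tool pointing down it reaches from about 225 to 875 mm from the base axis. Payload 3.4 kg.
Tool frame: the origin (TCP) lies on the centre line of the jaws, within the pads' length; the fingertips stand 22 mm ahead of it and the grasp point (between the pads) lies 3 mm ahead of it; z points along the fingers, y is the line along which they close (so a half turn about z gives the same grasp; the last joint's range is limited). The gripper opens to 85 mm and grips with 20 to 120 N. Pads are 22 mm wide; open, the fingers measure 114 mm over their backs; the gripper's body (76 mm by 85 mm) begins 54 mm behind the grasp point. The pads swing forward as they close: fully open they stand 13 mm farther back than shut.
Start: joints at [-1.351, 0.276, 1.505, -0, 1.361, -0.121], TCP at [192.188, -541.963, 253.328] pointing down, gripper open.
Joint ranges: [-2.89, 2.89], [-0.75, 2.08], [0.22, 2.7], [-1.18, 4.32], [0.11, 2.71], [-2.7, 2.7]. Speed limits (rad/s): [2.57, 2.57, 3.14, 3.14, 3.14, 3.14].

## Interface

Orientations are given as [roll, pitch, yaw] about the fixed x, y, z axes, in that order (R = Rz(yaw) Ry(pitch) Rx(roll)).
In Python, from bench import read_state, read_camera, sign_off, recognise gives the robot as it stands.
- The arm moves only by the shell command python3 -m handwheel 'ROWS' [FORCE]. ROWS is a JSON object of lists of equal length, an entry for each row: "dr": the turn, a rotation vector about the tool's x, y, z normalised to -1 to 1, where 1 is 6 degrees, a list of three; "linear": the shift along the tool's x, y, z normalised to -1 to 1, where 1 is 0.02 m, a list of three; "fingers": the opening, from -1 (shut) to 1 (fully open), so that 0 is half open. In form: {"dr": [[rx, ry, rz], ...], "linear": [[x, y, z], ...], "fingers": [fingers, ...]}. A call has 1 to 10 rows; each row shifts and turns the commanded pose from where the row before left it, along the tool's axes as they then stand; what a row does not reach is not made up. A row lasts 1/8 s, in which the tool goes at most 62.5 mm and 10.7 degrees, less where a joint would pass 70% of its speed; a pose out of reach is approached as far as the arm can. A call with a number of a shift or a turn outside -1 to 1 is refused whole. A call with a gripper value outside its range is refused whole. The fingers move at their own pace and stop on an object; FORCE is the grip in N (left out, the last holds). Time passes only in rows, so rows that do not move let the fingers close. It gives the time, the measured TCP pose, the force, the opening and the grip force at its end, in the units of the state.
- read_state(): the state, without advancing time (a new reading comes with each control period).
- read_camera(name): name is "scene" or "top"; returns a dict with "img" (400x640x3 uint8, blue, green, red), "intrinsics" (3x3 intrinsics, pixels), "pose" (4x4, takes a point from camera to world coordinates). Camera axes: x right, y up, looking along -z (the intrinsics and any distortion apply to the point x, -y, -z); pixel columns grow to the right and rows downward; lengths in mm; the calibration is good to about 2 mm. A picture is of the moment at which its call begins. There is no depth.
- sign_off(): hands the job in; it is judged then, once.
Trained networks look in a picture, given as the dict that the camera call returned (one of the last four; its "shot" number tells which), for a name from the list of things; names that differ only in an ending like _2 or _b are one class to them, and where a whole thing is asked for, a point or a joint stands for the part that bears it (a point fixed in the world has none). Each returns a list of dicts, best first, with "score" (0 to 1); they miss things now and then, are a little off and sometimes report something else, mostly with a low value. They report only what shows in the picture. A call takes as long as a camera call.
- recognise(picture, query): "box" ([centre column, centre row, width, height] in pixels, round what is visible of it).
The state is a dict: "time": time; "qpos": joint angles; "joint_vel": joint speeds; "effort": joint torques, N m; "ee_pos": TCP position; "tool_rot": TCP orientation; "wrist_force": force on the tool from outside, world axes, zero at the start; "torque": the same for the moment, N m; "width": opening from 0.0 (shut) to 1.0 (fully open); "grasp_force": force on a finger pad.
Only numpy, scipy, OpenCV 4.12 (cv2) and the standard library are available. Lean on these libraries where they do the work, as an engineer would, in place of code of your own. Each camera call takes 0.05 s, during which the arm holds its last target. There are 200 camera calls.

## Task

The bread tins are to prove in the warmth of the little brick oven. Take the griddle scraper off the sill and lay it flat on the bare bench top, swing the oven door wide open by its handle until it stands square to the oven front or beyond, and then bring every bread tin from the cutting board to the sill and line them up in one straight, even row: one tin on the middle of each sill brick, starting at the brick by the door hinge and skipping none, upright and squared up with the oven front. Leave the door open, and the jar and the cup where they stand.

Things in the scene. Friction and masses are not known exactly. Their poses are not given: they have to be found in the camera images.
- door_handle (a point): Grip point on the oven door's handle: a vertical round wooden post, 18 mm dia, from 100 to 185 mm above the bench; this point is on its axis 160 mm above the bench. The post stands 60 mm in front of the door's plane, 190 mm from the hinge, held only by one thin horizontal rod at 108 mm height, so it can be pinched or hooked from above.
- door_hinge (a point): Point on the door's vertical hinge line, 160 mm above the bench, at the left end of the oven mouth (seen from the robot). The door is a dark steel plate 232 wide, 8 thick, from 30 to 152 mm above the bench. The oven's top is 177 mm high, the griddle on it 189.
- door (a joint): Door angle in rad: 0 shut (plate parallel to the oven front), growing as the free end swings toward the robot and to its left; 1.57 is square to the front, stop at 1.9. Slightly stiff hinge (about 1 N at the handle); stays where it is left. Square open, it stands 95 mm to the hinge side of brick 1's middle.
- brick1 (a point): Middle of sill brick 1 of 5, on its top face, 20 mm above the bench. Five terracotta bricks lie side by side at 78 mm pitch along the oven front, each 70 wide x 140 deep with pale joints between, flush in a concrete sill. Brick 1 is at the door's hinge end (robot's left), 5 at the other end. x axis: square to the oven front, away from the robot; y: along the sill toward the hinge end; z up.
- brick2 (a point): Middle of sill brick 2 of 5, on its top face, 20 mm above the bench. Axes as brick1. The oven front is 145 mm beyond the bricks' middles, the sill's front edge 75 mm before them.
- brick3 (a point): Middle of sill brick 3 of 5, on its top face, 20 mm above the bench. Axes as brick1. The concrete sill is 220 deep x 500 wide.
- brick4 (a point): Middle of sill brick 4 of 5, on its top face, 20 mm above the bench. Axes as brick1.
- brick5 (a point): Middle of sill brick 5 of 5, on its top face, 20 mm above the bench. Axes as brick1.
- tin1_mid (a point): Closed aluminium bread tin with a lid, 52 (its x) x 62 (its y) x 50 tall, 200 g or so, straight sides, a black lid knob 14 dia x 8 on top; this point is at its centre, 25 mm above its underside, z up. Starts upright on the wooden cutting board (15 mm thick, clamped at the bench's right edge, clamp at its far right corner). May be absent.
- tin2_mid (a point): Closed aluminium bread tin with a lid, same as tin1. May be absent.
- tin3_mid (a point): Closed aluminium bread tin with a lid, same as tin1. May be absent.
- tin4_mid (a point): Closed aluminium bread tin with a lid, same as tin1. May be absent.
- tin5_mid (a point): Closed aluminium bread tin with a lid, same as tin1. May be absent.
- scraper_mid (a point): Steel griddle scraper, 0.2 kg, lying flat on the sill at the start, across the bricks. Round dark wooden handle 24 dia and 120 long, steel blade 80 wide and 4 thick beyond it. This point is on the handle's axis at the balance point, 13 mm above what it lies on. x runs along the tool toward the blade: handle from -90 to +30 mm, blade's end at +110; z up.
- jar: squat spice jar, 56 dia x 48 mm; origin at the underside's centre; a bystander, to be left alone. Stands on the cutting board among the tins.
- cup: small white cup, 64 dia x 50 mm; origin at the underside's centre; a bystander, to be left alone. Stands on the bench before the sill.

How it is judged (in metres and radians):
On the way, in this order (a step that is already met when the one before it is completed fails the run):
1. the oven door is swung open, square or nearly (past 1.4 rad) (value of joint door above 1.4 rad), for 0.2 s.
2. with the door open, the scraper on the bench, all tins stand in the even row (value of joint door above 1.4 rad and height (world z) of scraper_mid below 0.02 m and angle between each of scraper_mid, tin1_mid, tin2_mid, tin3_mid, tin4_mid, tin5_mid's own z axis and vertical below 0.1 rad and (horizontal distance between tin1_mid and brick1 below 0.012 m or horizontal distance between tin1_mid and brick2 below 0.012 m or horizontal distance between tin1_mid and brick3 below 0.012 m or horizontal distance between tin1_mid and brick4 below 0.012 m or horizontal distance between tin1_mid and brick5 below 0.012 m) and z of each of tin1_mid, tin2_mid, tin3_mid, tin4_mid, tin5_mid in the frame of brick1 below 0.032 m and (angle between the x axis of tin1_mid and the x axis of brick1, either way round below 0.12 rad or angle between the x axis of tin1_mid and the y axis of brick1, either way round below 0.12 rad) and (horizontal distance between tin2_mid and brick1 below 0.012 m or horizontal distance between tin2_mid and brick2 below 0.012 m or horizontal distance between tin2_mid and brick3 below 0.012 m or horizontal distance between tin2_mid and brick4 below 0.012 m or horizontal distance between tin2_mid and brick5 below 0.012 m) and (angle between the x axis of tin2_mid and the x axis of brick1, either way round below 0.12 rad or angle between the x axis of tin2_mid and the y axis of brick1, either way round below 0.12 rad) and (horizontal distance between tin3_mid and brick1 below 0.012 m or horizontal distance between tin3_mid and brick2 below 0.012 m or horizontal distance between tin3_mid and brick3 below 0.012 m or horizontal distance between tin3_mid and brick4 below 0.012 m or horizontal distance between tin3_mid and brick5 below 0.012 m) and (angle between the x axis of tin3_mid and the x axis of brick1, either way round below 0.12 rad or angle between the x axis of tin3_mid and the y axis of brick1, either way round below 0.12 rad) and (horizontal distance between tin4_mid and brick1 below 0.012 m or horizontal distance between tin4_mid and brick2 below 0.012 m or horizontal distance between tin4_mid and brick3 below 0.012 m or horizontal distance between tin4_mid and brick4 below 0.012 m or horizontal distance between tin4_mid and brick5 below 0.012 m) and (angle between the x axis of tin4_mid and the x axis of brick1, either way round below 0.12 rad or angle between the x axis of tin4_mid and the y axis of brick1, either way round below 0.12 rad) and (horizontal distance between tin5_mid and brick1 below 0.012 m or horizontal distance between tin5_mid and brick2 below 0.012 m or horizontal distance between tin5_mid and brick3 below 0.012 m or horizontal distance between tin5_mid and brick4 below 0.012 m or horizontal distance between tin5_mid and brick5 below 0.012 m) and (angle between the x axis of tin5_mid and the x axis of brick1, either way round below 0.12 rad or angle between the x axis of tin5_mid and the y axis of brick1, either way round below 0.12 rad) and horizontal distance between any of tin1_mid, tin2_mid, tin3_mid, tin4_mid, tin5_mid and brick1 below 0.012 m and horizontal distance between any of tin1_mid, tin2_mid, tin3_mid, tin4_mid, tin5_mid and brick2 below 0.012 m and horizontal distance between any of tin1_mid, tin2_mid, tin3_mid, tin4_mid, tin5_mid and brick3 below 0.012 m and (not (horizontal distance between any of tin1_mid, tin2_mid, tin3_mid, tin4_mid, tin5_mid and brick5 below 0.012 m) or horizontal distance between any of tin1_mid, tin2_mid, tin3_mid, tin4_mid, tin5_mid and brick4 below 0.012 m)), for 0.2 s.
At the end, for the whole second after the job is handed in: Door past 1.4 rad; scraper flat on the bench (0.1 rad, its point under 20 mm high). Every tin upright (0.1 rad) on the sill, its centre within 12 mm of the middle of a brick, sides square to the oven front within 0.12 rad (any side facing it); bricks filled from brick 1 on, none skipped (all of step 2); the robot touches nothing.
It fails at once if the jar or the cup is pushed more than 60 mm away (distance of any of jar, cup from where it was at the start of the episode above 0.06 m).
It fails at once if the jar or the cup is knocked over (angle between any of jar, cup's own z axis and vertical above 0.6 rad).
Of tin1, tin2, tin3, tin4, tin5 only 3 to 5 are there at a start; the rules pass over those that are not, and their reading is None.
At some moment in a run one of tin1, tin2, tin3, tin4, tin5 may be knocked a few centimetres aside while the robot is not near it.
Once in a run the grip may slacken for a moment while it holds something.
It also fails if it takes over 210 s, if anything falls off the work surface, if the arm or the gripper's body presses on something with over 40 N, if the wrist force passes 120 N, or if a joint passes its speed limit or range.

## Working session

There is one attempt and no reset: what is moved stays moved. The work goes in short steps, Python scripts to look and compute and a shell command to move; the robot and the scene stay as the last step left them, time stands still between calls to the robot, and variables do not carry over. Pictures are saved under pics/ and viewed, at most 14 in all, crops included, and the job is handed in when it is done.

```bash
ls; mkdir -p pics; python3 - <<'E'
from bench import *
import cv2,numpy as np
s=read_state();print(s)
for n in("scene","top"):
    p=read_camera(n);cv2.imwrite(f"pics/{n}0.png",p["img"]);print(n,p["intrinsics"],p["pose"])
    for q in("tin1_mid","scraper_mid","jar","cup","door_handle","door"):
        try:
            for r in recognise(p,q):print(q,np.round(r["box"]),round(r["score"],2))
        except Exception as e:print(q,e)
E
```

```text
pics
{'time': 0.0, 'qpos': array([-1.35097445e+00,  2.76580040e-01,  1.50610193e+00, -8.89587972e-06,
        1.36072452e+00, -1.20981119e-01]), 'joint_vel': array([-0.00071027, -0.00011568,  0.00131249,  0.00099288,  0.00089195,
        0.00026624]), 'effort': array([-8.88516497e-04, -4.16780126e+01, -2.45808023e+01, -2.24753830e-04,
        1.09856244e-02, -1.82790836e-05]), 'ee_pos': array([ 192.08634531, -541.45325583,  252.46064902]), 'tool_rot': array([-3.13979102e+00, -2.10272586e-04,  3.40804671e-01]), 'wrist_force': array([-0.18464469, -0.59868841, -0.28514003]), 'torque': array([ 0.00744407, -0.01931585,  0.01489595]), 'grasp_force': 0.0, 'width': 0.9988792163136764}
scene [[394.53987098   0.         320.77105977]
 [  0.         394.53987098 193.19275923]
 [  0.           0.           1.        ]] [[ 3.01124722e-02 -6.11220898e-01  7.90887004e-01  1.31334352e+03]
 [ 9.99466758e-01  8.41673944e-03 -3.15492957e-02 -7.19509768e+01]
 [ 1.26268990e-02  7.91415297e-01  6.11148418e-01  7.31874572e+02]
 [ 0.00000000e+00  0.00000000e+00  0.00000000e+00  1.00000000e+00]]
tin1_mid [24
[... 248 characters left out ...]
07. 210.  12.  28.] 0.47
top [[478.83696803   0.         308.55019223]
 [  0.         478.83696803 194.3230997 ]
 [  0.           0.           1.        ]] [[ 2.26043529e-02  9.98487326e-01 -5.01208784e-02  4.61501279e+02]
 [-9.99737203e-01  2.27671594e-02  2.67967277e-03 -2.85485267e+01]
 [ 3.81672933e-03  5.00471345e-02  9.98739564e-01  1.42035630e+03]
 [ 0.00000000e+00  0.00000000e+00  0.00000000e+00  1.00000000e+00]]
tin1_mid [383. 191.  26.  21.] 0.71
tin1_mid [254. 126. 197. 170.] 0.46
scraper_mid [288. 184.  30.  70.] 0.86
jar [407. 232.  21.  18.] 0.58
cup [320. 240.  22.  23.] 0.74
door_handle [214. 145.  92.  37.] 0.78
door [215. 146.  92.  35.] 0.72
door [382. 189.  21.  19.] 0.59
```

```bash
python3 - <<'E'
import cv2
a=cv2.imread("pics/top0.png")[60:340,140:520];cv2.imwrite("pics/top0c.png",cv2.resize(a,None,fx=2.1,fy=2.1,interpolation=3))
a=cv2.imread("pics/scene0.png")[120:370,160:500];cv2.imwrite("pics/scene0c.png",cv2.resize(a,None,fx=2.3,fy=2.3,interpolation=3))
E
```

```text
(no output)
```

View pics/top0c.png

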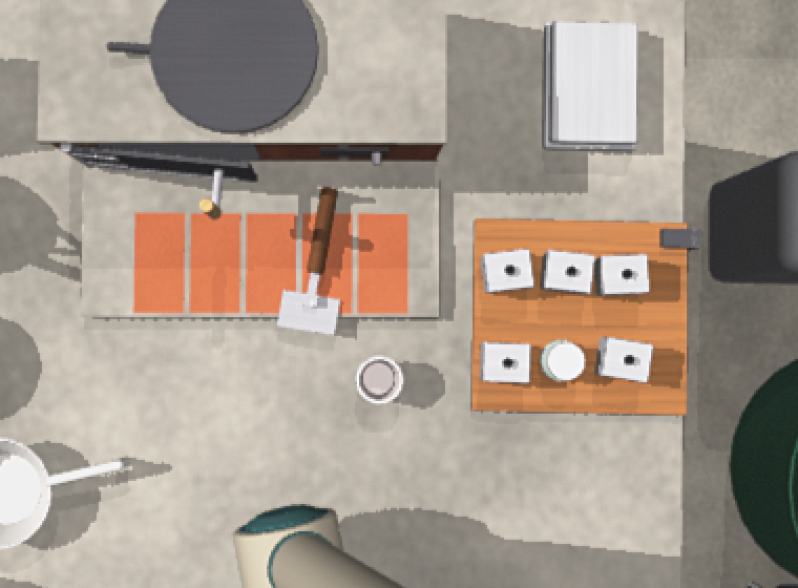

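View pics/scene0c.png

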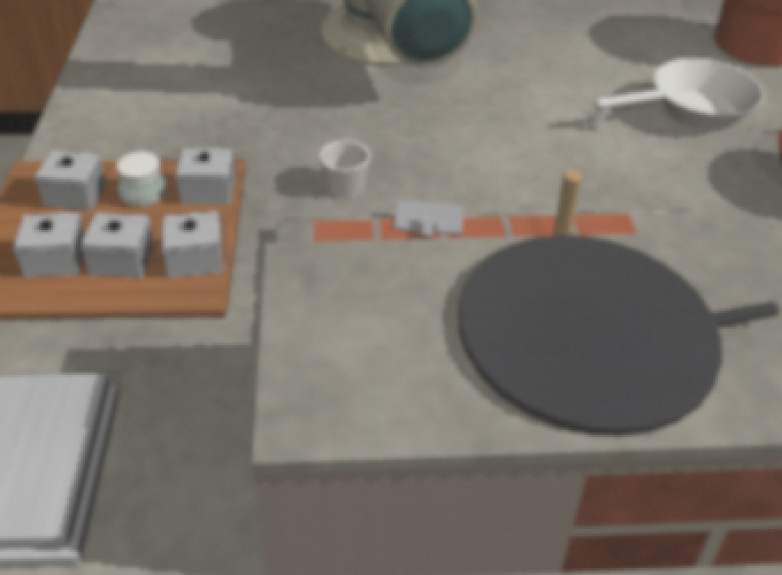

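The top picture shows 5 tins on the board: far row at crop px (508,270), (570,272), (626,274), near row at (507,363), (627,360). The jar is at (563,360), the cup at (380,380), the scraper lies across brick 4, and the door is slightly ajar with its handle at (208,206).

```bash
cat > h.py <<'E'
import cv2,numpy as np
from bench import *
from scipy.spatial.transform import Rotation as R
def ray(p,uv,z):
    "pixels (N,2) -> world xy at height z"
    uv=np.atleast_2d(np.asarray(uv,float));K,T=p["intrinsics"],p["pose"]
    d=np.c_[(uv-K[:2,2])/K[0,0],np.ones(len(uv))]*[1,-1,-1]
    d=d@T[:3,:3].T;c=T[:3,3]
    return (c+d*((z-c[2])/d[:,2])[:,None])[:,:2]
def blobs(m,lo,hi):
    n,l,st,ce=cv2.connectedComponentsWithStats(m.astype(np.uint8))
    return [(l==i,ce[i],st[i]) for i in range(1,n) if lo<=st[i,4]<=hi]
def bricks(p):
    h=cv2.cvtColor(p["img"],cv2.COLOR_BGR2HSV);m=(h[...,0]<12)&(h[...,1]>130)&(h[...,2]>140)
    return blobs(m,200,1500)
def tins(p,z,box):
    "lid rectangles: xy, yaw (long side direction)"
    x0,y0,x1,y1=box;k=6
    im=cv2.resize(p["img"][y0:y1,x0:x1],None,fx=k,fy=k,interpolation=cv2.INTER_CUBIC)
    h=cv2.cvtColor(im,cv2.COLOR_BGR2HSV);m=(h[...,1]<40)&(h[...,2]>195)
    m=cv2.morphologyEx(m.astype(np.uint8),cv2.MORPH_CLOSE,np.ones((5,5)));out=[]
    for b,c,s in blobs(m,150*36,700*36):
        cn=max(cv2.findContours(b.astype(np.uint8),0,1)[0],key=cv2.contourArea)
        w=ray(p,(cn[:,0]+.5)/k-.5+[x0,y0],z).astype(np.float32)
        c,sz,a=cv2.minAreaRect(w)
        if sz[0]<sz[1]:a-=90;sz=sz[::-1]
        out.append((np.round(c,1),np.round(sz,1),round(a,1)))
    return out
def st():
    s=read_state();print("t",round(s["time"],2),"pos",np.round(s["ee_pos"],1),"rot",np.round(s["tool_rot"],3),"w",round(s["width"],2),"f",round(s["grasp_force"],1),"q",np.round(s["qpos"],2))
    return s
E
python3 - <<'E'
from h import *
p=read_camera("top")
print("bricks");
for b,c,s in bricks(p):
    print(s, np.round(ray(p,c,20),1), np.round(ray(p,[[s[0]-.5,s[1]-.5],[s[0]+s[2]-.5,s[1]+s[3]-.5]],20),0).tolist())
print("tins")
for t in tins(p,65,(360,160,470,260)):print(t)
f=lambda u,v,z:np.round(ray(p,[140+u/2.1,60+v/2.1],z),0)
print("knobs",[f(*c,73) for c in((511,270),(572,271),(627,274),(508,363),(628,360))])
print("handle",f(208,206,185),"oven corners",f(38,142,177),f(445,142,177))
print("scraper handle ends",f(329,190,33),f(317,271,33),"blade",f(285,290,24),f(340,297,24),f(335,333,24),f(279,327,24))
print("cup",f(379,380,50),"jar",f(563,360,63),"pan handle",f(120,465,40),"sill",f(83,317,20),f(440,317,20),f(440,180,20))
q=read_camera("scene");g=lambda u,v,z:np.round(ray(q,[160+u/2.3,120+v/2.3],z),0)
print("scene handle top",g(571,175,185),"knobs",[g(*c,73) for c in((44,225),(115,226),(187,224),(66,161),(203,157))])
E
```

```text
bricks
[ 62  62  38  16 432] [[885.8 651.6]] [[909.0, 709.0], [864.0, 594.0]]
[ 23  68  33  16 388] [[866.3 772.2]] [[888.0, 823.0], [843.0, 723.0]]
[  25   81   78   27 1366] [[811.7 697.4]] [[850.0, 815.0], [774.0, 581.0]]
[ 204  162   24   47 1091] [[553.3 241.4]] [[621.0, 278.0], [485.0, 204.0]]
[ 231  162   23   47 1071] [[554.1 163.2]] [[623.0, 199.0], [487.0, 128.0]]
[ 257  162   24   47 1015] [[560.1  86.7]] [[625.0, 123.0], [488.0, 49.0]]
[291 162  16  47 478] [[558.1  -9.3]] [[627.0, 23.0], [490.0, -27.0]]
[ 311  162   23   47 1081] [[560.  -71.1]] [[628.0, -36.0], [492.0, -106.0]]
[ 92 206  35  52 647] [[405.2 529. ]] [[485.0, 601.0], [336.0, 492.0]]
[  30  339   64   61 1392] [[ 14.7 661.1]] [[98.0, 761.0], [-70.0, 570.0]]
tins
(array([ 551.8, -239.7]), array([61.8, 51.2]), -81.8)
(array([ 552.3, -321.7]), array([63.4, 51.5]), 84.0)
(array([ 550. , -396.9]), array([62.8, 51. ]), -86.1)
(array([ 434.6, -400.9]), array([62.8, 51.6]), 81.6)
(array([ 431.8, -315.3]), array([57.8, 51.3]), 71.5)
(array([ 427.5, -238.4]), array([61.7, 52.3]), 89.3)
knobs [array([[ 550., -243.]]), array([[ 551., -325.]]), array([[ 548., -399.]]), array([[ 426., -241.]]), array([[ 433., -401.]])]
handle [[613. 150.]] oven corners [[690. 365.]] [[ 701. -141.]]
scraper handle ends [[658.   5.]] [[545.  19.]] blade [[518.  63.]] [[510. -13.]] [[460.  -8.]] [[467.  70.]]
cup [[398. -69.]] jar [[ 431. -316.]] pan handle [[274. 280.]] sill [[475. 343.]] [[ 486. -153.]] [[ 678. -150.]]
scene handle top [[619. 153.]] knobs [array([[ 557., -397.]]), array([[ 560., -319.]]), array([[ 558., -241.]]), array([[ 441., -400.]]), array([[ 436., -238.]])]
```

```bash

python3 -m handwheel '{"dr":[[0,0,0.886],[0,0,0.886],[0,0,0.886],[0,0,0.886],[0,0,0.886],[0,0,0],[0,0,0],[0,0,0],[0,0,0],[0,0,0]],"linear":[[0,0,0],[0,0,0],[0,0,0],[0,0,0],[0,0,0],[0.51,-1,0.28],[0.51,-1,0.28],[0.51,-1,0.28],[0.51,-1,0.28],[0.51,-1,0.28]],"fingers":[1,1,1,1,1,1,1,1,1,1]}' 60
python3 -m handwheel '{"dr":[[0,0,0],[0,0,0],[0,0,0],[0,0,0],[0,0,0],[0,0,0],[0,0,0],[0,0,0],[0,0,0],[0,0,0]],"linear":[[0.51,-1,0.28],[0.51,-1,0.28],[0.51,-1,0.28],[0.51,-1,0.28],[0.51,-1,0.28],[0.51,-1,0.28],[0.51,-1,0.28],[0.51,-1,0.28],[0.51,-1,0.28],[0.51,-1,0.28]],"fingers":[1,1,1,1,1,1,1,1,1,1]}'
python3 -m handwheel '{"dr":[[0,0,0],[0,0,0],[0,0,0],[0,0,0],[0,0,0],[0,0,0],[0,0,0],[0,0,0],[0,0,0],[0,0,0]],"linear":[[0.51,-1,0.28],[0.51,-1,0.28],[0.51,-1,0.28],[0.51,-1,0.28],[0.51,-1,0.28],[0.51,-1,0.28],[0.51,-1,0.28],[0.51,-1,0.28],[0.51,-1,0.28],[0.51,-1,0.28]],"fingers":[1,1,1,1,1,1,1,1,1,1]}'
python3 -m handwheel '{"dr":[[0,0,0],[0,0,0],[0,0,0],[0,0,0],[0,0,0],[0,0,0]],"linear":[[0.51,-1,0],[0.51,-1,0],[0.51,-1,0],[0.51,-1,0],[0.51,-1,0],[0,0,0]],"fingers":[1,1,1,1,1,1]}'
```

```text
time: 2.05
ee_pos: [256.1, -447.4, 225.0]
tool_rot: [3.142, -0.0, -0.122]
wrist_force: [-0.0, 0.5, -0.4]
width: 0.999
grasp_force: 0.0
time: 3.3
ee_pos: [381.5, -261.7, 169.0]
tool_rot: [3.141, -0.0, -0.123]
wrist_force: [-0.0, -0.4, 0.2]
width: 1.003
grasp_force: 0.0
time: 4.55
ee_pos: [507.0, -75.6, 113.0]
tool_rot: [3.141, -0.0, -0.123]
wrist_force: [0.3, 0.2, 1.2]
width: 1.004
grasp_force: 0.0
time: 5.3
ee_pos: [570.6, 17.4, 113.2]
tool_rot: [-3.142, -0.001, -0.121]
wrist_force: [0.2, -0.3, 0.5]
width: 0.997
grasp_force: 0.0
```

```bash

python3 -m handwheel '{"dr":[[0,0,0],[0,0,0],[0,0,0],[0,0,0],[0,0,0],[0,0,0],[0,0,0],[0,0,0],[0,0,0],[0,0,0]],"linear":[[0,0,0.84],[0,0,0.84],[0,0,0.84],[0,0,0.84],[0,0,0],[0,0,0],[0,0,0],[0,0,0],[0,0,0],[0,0,0]],"fingers":[1,1,1,1,1,-1,-1,-1,-1,-1]}' 60
python3 -m handwheel '{"dr":[[0,0,0],[0,0,0],[0,0,0],[0,0,0],[0,0,0]],"linear":[[0,0,0],[0,0,-0.4],[0,0,-0.8],[0,0,-0.8],[0,0,0]],"fingers":[-1,-1,-1,-1,-1]}'
python3 - <<'E'
from h import *
p=read_camera("scene");a=p["img"][120:260,240:460];cv2.imwrite("pics/s1.png",cv2.resize(a,None,fx=3,fy=3,interpolation=3))
E
```

```text
time: 6.55
ee_pos: [570.0, 16.0, 46.9]
tool_rot: [-3.141, -0.001, -0.123]
wrist_force: [-0.1, 0.6, 5.5]
width: 0.26
grasp_force: 58.9
time: 7.18
ee_pos: [571.0, 15.8, 88.1]
tool_rot: [3.142, -0.004, -0.123]
wrist_force: [-0.0, 0.9, -2.7]
width: 0.256
grasp_force: 58.9
```

View pics/s1.png

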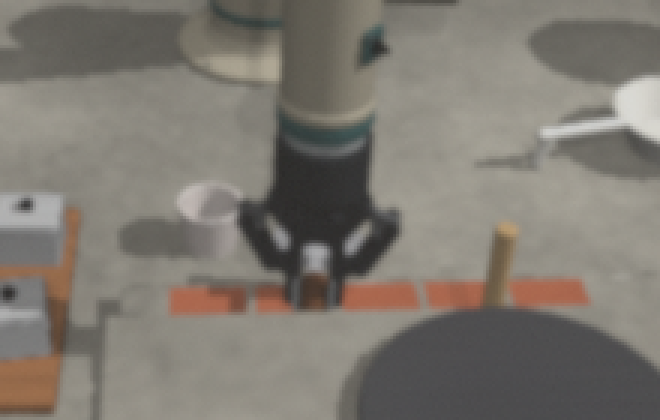

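The scraper handle is between the fingers (crop px 315,290) and lifted off the bricks. The cup at (210,215) is clear.

```bash

python3 -m handwheel '{"dr":[[0,0,0],[0,0,0],[0,0,0],[0,0,0],[0,0,0],[0,0,0],[0,0,0],[0,0,0],[0,0,0],[0,0,0]],"linear":[[-0.9,-0.45,0],[-0.9,-0.45,0],[-1,-0.5,0],[-1,-0.5,0],[-1,-0.5,0],[-1,-0.5,0],[-1,-0.5,0],[-1,-0.5,0],[-1,-0.5,0],[-1,-0.5,0]],"fingers":[-1,-1,-1,-1,-1,-1,-1,-1,-1,-1]}' 
python3 -m handwheel '{"dr":[[0,0,0],[0,0,0],[0,0,0],[0,0,0],[0,0,0],[0,0,0],[0,0,0]],"linear":[[-1,-0.5,0],[0,0,0.5],[0,0,0.9],[0,0,0.9],[0,0,0.5],[0,0,0.2],[0,0,0]],"fingers":[-1,-1,-1,-1,-1,-1,-1]}'
```

```text
time: 8.48
ee_pos: [385.9, 138.0, 86.1]
tool_rot: [-3.142, -0.0, -0.123]
wrist_force: [-0.6, 0.3, -2.6]
width: 0.254
grasp_force: 58.9
time: 9.35
ee_pos: [368.3, 149.4, 26.9]
tool_rot: [3.141, 0.0, -0.123]
wrist_force: [-3.2, -1.2, 8.4]
width: 0.255
grasp_force: 60.2
```

```bash

python3 -m handwheel '{"dr":[[0,0,0],[0,0,0],[0,0,0],[0,0,0],[0,0,0],[0,0,0],[0,0,0],[0,0,0],[0,0,0],[0,0,0]],"linear":[[0,0,0],[0,0,0],[0,0,-0.5],[0,0,-1],[0,0,-1],[0,0,-1],[0,0,-1],[0,0,-1],[0,0,-1],[0,0,-1]],"fingers":[0.6,0.6,0.6,0.6,0.6,0.6,0.6,0.6,0.6,0.6]}' 
python3 -m handwheel '{"dr":[[0,0,0],[0,0,0],[0,0,0],[0,0,0],[0,0,0],[0,0,0],[0,0,0],[0,0,0],[0,0,0],[0,0,0]],"linear":[[0,0,-1],[0,0,-1],[0.9,-0.12,0],[0.95,-0.125,0],[0.95,-0.125,0],[0.95,-0.125,0],[0.95,-0.125,0],[0.95,-0.125,0],[0.95,-0.125,0],[0.95,-0.125,0]],"fingers":[0.6,0.6,0.6,0.6,0.6,0.6,0.6,0.6,0.6,0.6]}'
python3 -m handwheel '{"dr":[[0,0,0],[0,0,0],[0,0,0],[0,0,0],[0,0,0],[0,0,0]],"linear":[[0.95,-0.125,0],[0.95,-0.125,0],[0.95,-0.125,0],[0.95,-0.125,0],[0.95,-0.125,0],[0,0,0]],"fingers":[0.6,0.6,0.6,0.6,0.6,0.6]}'
python3 - <<'E'
from h import *
p=read_camera("scene");a=p["img"][90:270,290:510];b=read_camera("top");c=b["img"][100:280,140:360]
f=lambda a:cv2.resize(a,None,fx=1.8*2,fy=1.8*2,interpolation=3)[:,:]
cv2.imwrite("pics/s2.png",np.hstack([cv2.resize(x,(398,326),interpolation=3) for x in(a,c)]))
E
```

```text
time: 10.6
ee_pos: [368.4, 149.6, 177.4]
tool_rot: [-3.141, -0.001, -0.123]
wrist_force: [0.4, 0.4, -0.3]
width: 0.8
grasp_force: 0.0
time: 11.85
ee_pos: [522.1, 150.9, 216.0]
tool_rot: [3.142, -0.0, -0.123]
wrist_force: [0.9, 0.1, 0.2]
width: 0.797
grasp_force: 0.0
time: 12.6
ee_pos: [618.0, 151.4, 215.5]
tool_rot: [3.141, -0.0, -0.123]
wrist_force: [-0.4, -0.4, 0.1]
width: 0.801
grasp_force: 0.0
```

View pics/s2.png

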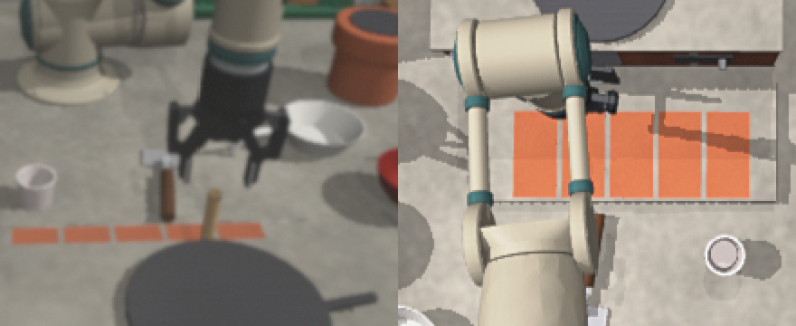

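```bash

python3 -m handwheel '{"dr":[[0,0,0],[0,0,0],[0,0,0],[0,0,0],[0,0,0],[0,0,0],[0,0,0],[0,0,0],[0,0,0],[0,0,0]],"linear":[[0,0,0.8],[0,0,0.8],[0,0,0.75],[0,0,0],[0,0,0],[0,0,0],[0,0,0],[0,0,0],[0,0,0],[0,0,0]],"fingers":[0.6,0.6,0.6,-0.4,-1,-1,-1,-1,-1,-1]}' 30
python3 - <<'E'
from h import *
s=st()
# hinge from bricks: axes yaw .021, brick1 (553.5,241.3)
psi=.021;ex=np.array([np.cos(psi),np.sin(psi)]);ey=np.array([-ex[1],ex[0]])
b1=np.array([553.5,241.3])
for H in (b1+145*ex+95*ey,b1+141*ex+95*ey):
    v=s["ee_pos"][:2]-H;print("hinge",H,"radius",np.hypot(*v),"door",np.arctan2(-v@ex,-v@ey)-np.arctan2(60,190))
H=s["ee_pos"][:2]-v/np.hypot(*v)*199.2
a0=np.arctan2(-v@ex,-v@ey);yaw=s["tool_rot"][2]
tx=np.array([np.cos(yaw),np.sin(yaw)]);ty=np.array([tx[1],-tx[0]])
a1=1.66+np.arctan2(60,190);n=19
P=[H-199.2*(np.sin(a)*ex+np.cos(a)*ey) for a in np.linspace(a0,a1,n)]
print("end",P[-1])
print(np.round([[d@tx/20,d@ty/20] for d in np.diff(P,axis=0)],2).tolist())
E
```

```text
time: 13.95
ee_pos: [617.7, 153.1, 169.9]
tool_rot: [-3.139, -0.003, -0.123]
wrist_force: [2.6, 3.9, -0.7]
width: 0.203
grasp_force: 29.8
t 13.95 pos [617.7 153.1 169.9] rot [-3.139e+00 -3.000e-03 -1.230e-01] w 0.2 f 29.8 q [0.13 0.42 1.5  0.   1.22 1.83]
hinge [696.4731753  339.32382947] radius 202.22665531469065 door 0.11500927134420735
hinge [692.47405727 339.23983564] radius 200.62559195765323 door 0.09681065959809448
end [506.51906085 410.70823431]
[[-0.83, -0.26], [-0.8, -0.33], [-0.77, -0.4], [-0.73, -0.46], [-0.69, -0.52], [-0.64, -0.58], [-0.59, -0.63], [-0.53, -0.68], [-0.47, -0.73], [-0.4, -0.76], [-0.34, -0.8], [-0.27, -0.82], [-0.19, -0.84], [-0.12, -0.86], [-0.05, -0.86], [0.03, -0.86], [0.1, -0.86], [0.18, -0.85]]
```

```bash

python3 -m handwheel '{"dr":[[0,0,0],[0,0,0],[0,0,0],[0,0,0],[0,0,0],[0,0,0],[0,0,0],[0,0,0],[0,0,0],[0,0,0]],"linear":[[-0.83,-0.26,0],[-0.8,-0.33,0],[-0.77,-0.4,0],[-0.73,-0.46,0],[-0.69,-0.52,0],[-0.64,-0.58,0],[-0.59,-0.63,0],[-0.53,-0.68,0],[-0.47,-0.73,0],[-0.4,-0.76,0]],"fingers":[-1,-1,-1,-1,-1,-1,-1,-1,-1,-1]}' 
python3 -m handwheel '{"dr":[[0,0,0],[0,0,0],[0,0,0],[0,0,0],[0,0,0],[0,0,0],[0,0,0],[0,0,0],[0,0,0],[0,0,0]],"linear":[[-0.34,-0.8,0],[-0.27,-0.82,0],[-0.19,-0.84,0],[-0.12,-0.86,0],[-0.05,-0.86,0],[0.03,-0.86,0],[0.1,-0.86,0],[0.18,-0.85,0],[0,0,0],[0,0,0]],"fingers":[-1,-1,-1,-1,-1,-1,-1,-1,-1,-1]}'
```

```text
time: 15.2
ee_pos: [497.3, 272.6, 169.5]
tool_rot: [3.137, 0.006, -0.123]
wrist_force: [-4.3, -3.7, 10.3]
width: 0.201
grasp_force: 31.1
time: 16.45
ee_pos: [501.6, 409.7, 168.9]
tool_rot: [3.14, 0.006, -0.122]
wrist_force: [-3.3, 1.0, 4.8]
width: 0.202
grasp_force: 30.5
```

```bash

python3 -m handwheel '{"dr":[[0,0,0],[0,0,0],[0,0,0],[0,0,0],[0,0,0],[0,0,0],[0,0,-1],[0,0,-1],[0,0,-1],[0,0,-1]],"linear":[[0,0,0],[0,0,0],[0,0,0],[0,0,-0.8],[0,0,-1],[0,0,-1],[0,-0.2,-0.5],[0,0,0],[0,0,0],[0,0,0]],"fingers":[0,0,0,0,0,0,0,0,0,0]}' 
python3 -m handwheel '{"dr":[[0,0,-1],[0,0,-1],[0,0,-1],[0,0,-1],[0,0,-1],[0,0,-1],[0,0,-1],[0,0,-1],[0,0,-1],[0,0,-1]],"linear":[[0,0,0],[0,0,0],[0,0,0],[0,0,0],[0,0,0],[0,0,0],[0,0,0],[0,0,0],[0,0,0],[0,0,0]],"fingers":[1,1,1,1,1,1,1,1,1,1]}' 
python3 -m handwheel '{"dr":[[0,0,-1],[0,0,-1],[0,0,-0.36],[0,0,0],[0,0,0],[0,0,0],[0,0,0],[0,0,0],[0,0,0],[0,0,0]],"linear":[[0,0,0],[0,0,0],[0,0,0],[-1,0,0],[-1,0,0],[-1,0,0],[-1,0,0],[-1,0,0],[-1,0,0],[-1,0,0]],"fingers":[1,1,1,1,1,1,1,1,1,1]}' 
python3 -m handwheel '{"dr":[[0,0,0],[0,0,0],[0,0,0],[0,0,0],[0,0,0],[0,0,0],[0,0,0],[0,0,0],[0,0,0],[0,0,0]],"linear":[[-1,0,0],[-1,0,0],[-1,0,0],[-1,0,0],[-1,0,0],[-1,0,0],[-1,0,0],[-1,-0.2,0],[-1,-0.2,0],[-1,-0.2,0]],"fingers":[1,1,1,1,1,1,1,1,1,1]}' 
python3 - <<'E'
from h import *
p=read_camera("top");q=read_camera("scene")
cv2.imwrite("pics/t3.png",np.vstack([cv2.resize(p["img"][80:290,140:520],(543,300)),cv2.resize(q["img"][120:330,140:520],(543,300))]))
for t in tins(p,65,(360,160,470,260)):print(t)
for b,c,s in bricks(p):
    if s[1]>140 and s[1]<180 :print(s,np.round(ray(p,c,20),1))
E
```

```text
time: 17.7
ee_pos: [506.0, 413.2, 236.4]
tool_rot: [-3.141, -0.002, 0.299]
wrist_force: [-0.9, 0.4, -0.4]
width: 0.499
grasp_force: 0.0
time: 18.95
ee_pos: [506.0, 413.2, 236.4]
tool_rot: [3.14, -0.001, 1.346]
wrist_force: [0.2, 0.4, -0.5]
width: 0.998
grasp_force: 0.0
time: 20.2
ee_pos: [508.4, 271.8, 235.1]
tool_rot: [3.141, 0.0, 1.59]
wrist_force: [0.0, -0.4, 0.3]
width: 0.997
grasp_force: 0.0
time: 21.45
ee_pos: [500.0, 71.7, 235.1]
tool_rot: [3.141, 0.0, 1.59]
wrist_force: [0.8, 0.9, 0.9]
width: 0.998
grasp_force: 0.0
(array([ 586.2, -216.3]), array([93.5, 80.7]), 1.0)
(array([ 551.8, -239.5]), array([62.4, 51.3]), -81.7)
(array([ 552.3, -321.7]), array([63.4, 51.5]), 84.1)
(array([ 550.1, -396.9]), array([62.9, 51.1]), -86.4)
(array([ 430.7, -319.6]), array([47.2, 46.8]), -50.4)
[204 162  24  47 492] [[573.4 254. ]]
[231 162  23  12 268] [[606.6 164.1]]
[258 162  23  12 226] [[611.   84.7]]
[ 284  162   23   47 1010] [[560.3   6. ]]
[ 311  162   23   47 1081] [[560.  -71.1]]
```

View pics/t3.png

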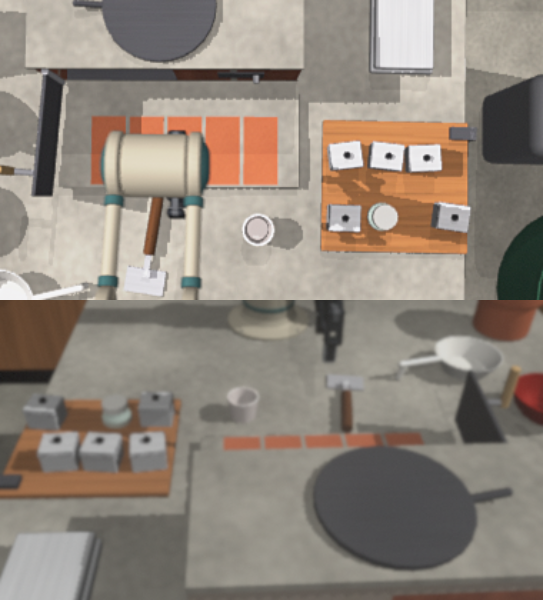

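Door stands about square (top half, px 45,130), the scraper is flat on the bench at (150,245), and the near-right tin has been knocked right to (454,217). Taking the far-left tin first.

```bash

python3 -m handwheel '{"dr":[[0,0,0],[0,0,0],[0,0,0],[0,0,0],[0,0,0],[0,0,0],[0,0,0],[0,0,0],[0,0,0],[0,0,0]],"linear":[[-0.975,0.143,0.39],[-0.975,0.143,0.39],[-0.975,0.143,0.39],[-0.975,0.143,0.39],[-0.975,0.143,0.39],[-0.975,0.143,0.39],[-0.975,0.143,0.39],[-0.975,0.143,0.39],[-0.975,0.143,0.39],[-0.975,0.143,0.39]],"fingers":[1,1,1,1,1,1,1,1,1,1]}' 60
python3 -m handwheel '{"dr":[[0,0,0],[0,0,0],[0,0,0],[0,0,0],[0,0,0],[0,0,0],[0,0,-0.6],[0,0,-0.6],[0,0,0]],"linear":[[-0.975,0.143,0.39],[-0.975,0.143,0.39],[-0.975,0.143,0.39],[-0.975,0.143,0.39],[-0.975,0.143,0.39],[-0.975,0.143,0.39],[0,0,0],[0,0,0],[0,0,0]],"fingers":[1,1,1,1,1,1,1,1,1]}'
python3 -m handwheel '{"dr":[[0,0,0],[0,0,0],[0,0,0],[0,0,0],[0,0,0],[0,0,0],[0,0,0],[0,0,0],[0,0,0],[0,0,0]],"linear":[[0,0,0.775],[0,0,0.775],[0,0,0.775],[0,0,0.775],[0,0,0],[0,0,0],[0,0,0],[0,0,0],[0,0,0],[0,0,0]],"fingers":[1,1,1,1,1,-1,-1,-1,-1,-1]}'
```

```text
time: 22.8
ee_pos: [532.8, -122.8, 156.6]
tool_rot: [3.142, 0.0, 1.59]
wrist_force: [1.0, 0.5, 0.1]
width: 1.0
grasp_force: 0.0
time: 23.92
ee_pos: [552.1, -238.7, 110.0]
tool_rot: [-3.142, 0.0, 1.715]
wrist_force: [-0.0, 0.4, -0.1]
width: 0.996
grasp_force: 0.0
time: 25.18
ee_pos: [552.7, -238.4, 49.2]
tool_rot: [3.14, 0.001, 1.716]
wrist_force: [0.7, -0.2, 5.0]
width: 0.604
grasp_force: 64.1
```

```bash

python3 -m handwheel '{"dr":[[0,0,0],[0,0,0],[0,0,0],[0,0,0.6],[0,0,0.6],[0,0,0],[0,0,0],[0,0,0],[0,0,0],[0,0,0]],"linear":[[0,0,-0.5],[0,0,-1],[0,0,-1],[0,0,-1],[0,0,-1],[0.5,0.01,0],[0.95,0.02,0],[1,0.02,0],[1,0.02,0],[1,0.02,0]],"fingers":[-1,-1,-1,-1,-1,-1,-1,-1,-1,-1]}'
python3 -m handwheel '{"dr":[[0,0,0],[0,0,0],[0,0,0],[0,0,0],[0,0,0],[0,0,0],[0,0,0],[0,0,0],[0,0,0],[0,0,0]],"linear":[[1,0.02,0],[1,0.02,0],[1,0.02,0],[1,0.02,0],[1,0.02,0],[1,0.02,0],[1,0.02,0],[1,0.02,0],[1,0.02,0],[1,0.02,0]],"fingers":[-1,-1,-1,-1,-1,-1,-1,-1,-1,-1]}'
python3 -m handwheel '{"dr":[[0,0,0],[0,0,0],[0,0,0],[0,0,0],[0,0,0],[0,0,0],[0,0,0],[0,0,0],[0,0,0],[0,0,0]],"linear":[[1,0.02,0],[1,0.02,0],[1,0.02,0],[1,0.02,0],[1,0.02,0],[1,0.02,0],[1,0.02,0],[1,0.02,0],[0.58,0,0],[0,0,0]],"fingers":[-1,-1,-1,-1,-1,-1,-1,-1,-1,-1]}'
```

```text
time: 26.42
ee_pos: [551.8, -147.1, 137.9]
tool_rot: [-3.141, -0.0, 1.591]
wrist_force: [-0.4, 0.3, -2.9]
width: 0.604
grasp_force: 63.6
time: 27.68
ee_pos: [552.2, 52.3, 138.3]
tool_rot: [3.142, 0.0, 1.59]
wrist_force: [0.7, 0.4, -2.3]
width: 0.603
grasp_force: 63.6
time: 28.92
ee_pos: [552.0, 223.4, 138.1]
tool_rot: [-3.142, 0.0, 1.591]
wrist_force: [0.2, 0.4, -2.6]
width: 0.6
grasp_force: 63.6
```

```bash

python3 -m handwheel '{"dr":[[0,0,0],[0,0,0],[0,0,0],[0,0,0],[0,0,0],[0,0,0],[0,0,0],[0,0,0]],"linear":[[0.94,0.1,0],[0,0,1],[0,0,1],[0,0,1],[0,0,0.8],[0,0,0.3],[0,0,0.1],[0,0,0]],"fingers":[-1,-1,-1,-1,-1,-1,-1,-1]}'
python3 -m handwheel '{"dr":[[0,0,0],[0,0,0],[0,0,0],[0,0,0],[0,0,0],[0,0,0],[0,0,0],[0,0,0],[0,0,0]],"linear":[[0,0,0],[0,0,0],[0,0,0],[0,0,-0.6],[0,0,-1],[0,0,-1],[0,0,-1],[0,0,-1],[-1,0,0]],"fingers":[1,1,1,1,1,1,1,1,1]}'
python3 -m handwheel '{"dr":[[0,0,0],[0,0,0],[0,0,0],[0,0,0],[0,0,0],[0,0,0],[0,0,0],[0,0,0],[0,0,0],[0,0,0]],"linear":[[-1,0,0],[-1,0,0],[-1,0,0],[-1,0,0],[-1,0,0],[-1,0,0],[-1,0,0],[-1,0,0],[-1,0,0],[-1,0,0]],"fingers":[1,1,1,1,1,1,1,1,1,1]}'
python3 - <<'E'
from h import *
p=read_camera("top")
cv2.imwrite("pics/t4.png",cv2.resize(p["img"][130:260,150:480],(792,312)))
print("sill");[print(t) for t in tins(p,70,(185,150,290,230))]
print("board");[print(t) for t in tins(p,65,(360,160,480,260))]
for b,c,s in bricks(p):
    if s[1]>140 and s[1]<180 :print(s,np.round(ray(p,c,20),1))
E
```

```text
time: 29.92
ee_pos: [554.3, 241.6, 54.8]
tool_rot: [3.14, -0.0, 1.59]
wrist_force: [0.8, 0.5, -2.3]
width: 0.602
grasp_force: 63.6
time: 31.05
ee_pos: [555.5, 222.0, 148.7]
tool_rot: [3.136, -0.001, 1.592]
wrist_force: [0.8, -0.0, -0.5]
width: 1.005
grasp_force: 0.0
time: 32.3
ee_pos: [558.0, 20.2, 146.3]
tool_rot: [3.142, 0.0, 1.59]
wrist_force: [-0.1, 0.7, 0.7]
width: 1.002
grasp_force: 0.0
sill
(array([611.8,  62.9]), array([81.2, 57.7]), 87.9)
(array([552.6, 225.9]), array([50.2, 33.5]), -0.0)
(array([446.8, 238.6]), array([152.6,  44.9]), -88.7)
(array([446.9,  76.6]), array([83.6, 37.9]), -88.7)
board
(array([ 605.1, -216.6]), array([82.4, 55.2]), -88.7)
(array([ 553.1, -321.5]), array([63.8, 50. ]), 83.8)
(array([ 550.1, -396.9]), array([62.9, 51.1]), -86.3)
(array([ 431.7, -315.1]), array([57.9, 51.7]), 72.3)
(array([ 427. , -238.2]), array([62.2, 52.4]), 89.1)
(array([ 425.4, -451.6]), array([60.9, 35.6]), 83.0)
[204 162  24  18 312] [[602.1 240.9]]
[231 162  18  47 746] [[556.2 173.6]]
[311 162  23  47 981] [[556.2 -74. ]]
```

View pics/t4.png

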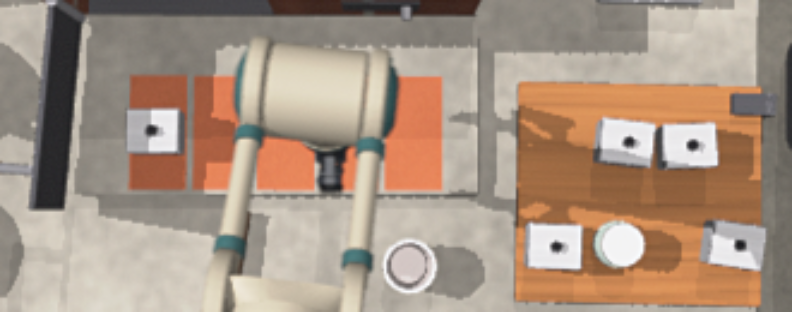

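Tin sits on brick 1 (crop px 151,130), the cup and jar are untouched, and four tins remain on the board. Next is the near-left one.

```bash

python3 -m handwheel '{"dr":[[0,0,0],[0,0,0],[0,0,0],[0,0,0],[0,0,0],[0,0,0],[0,0,0],[0,0,0],[0,0,0],[0,0,0]],"linear":[[-0.98,-0.52,0],[-0.98,-0.52,0],[-0.98,-0.52,0],[-0.98,-0.52,0],[-0.98,-0.52,0],[-0.98,-0.52,0],[-0.98,-0.52,0],[-0.98,-0.52,0],[-0.98,-0.52,0],[-0.98,-0.52,0]],"fingers":[1,1,1,1,1,1,1,1,1,1]}' 60
python3 -m handwheel '{"dr":[[0,0,0],[0,0,0],[0,0,0],[0,0,0],[0,0,0],[0,0,0]],"linear":[[-0.98,-0.52,0],[-0.98,-0.52,0],[-0.98,-0.52,0],[0,0,0.9],[0,0,0.9],[0,0,0]],"fingers":[1,1,1,1,1,1]}'
```

```text
time: 33.6
ee_pos: [457.5, -177.2, 146.4]
tool_rot: [3.141, -0.0, 1.59]
wrist_force: [0.7, 0.2, -0.2]
width: 0.996
grasp_force: 0.0
time: 34.35
ee_pos: [426.8, -235.4, 109.3]
tool_rot: [-3.139, -0.002, 1.59]
wrist_force: [-0.0, -0.4, 0.9]
width: 0.999
grasp_force: 0.0
```

```bash

python3 -m handwheel '{"dr":[[0,0,0],[0,0,0],[0,0,0],[0,0,0],[0,0,0],[0,0,0],[0,0,0],[0,0,0],[0,0,0],[0,0,0]],"linear":[[-0.14,0.03,0.75],[0,0,0.75],[0,0,0.75],[0,0,0.75],[0,0,0],[0,0,0],[0,0,0],[0,0,0],[0,0,0],[0,0,0]],"fingers":[1,1,1,1,1,-1,-1,-1,-1,-1]}'
python3 -m handwheel '{"dr":[[0,0,0],[0,0,0],[0,0,0],[0,0,0],[0,0,0],[0,0,0]],"linear":[[0,0,-0.5],[0,0,-1],[0,0,-1],[0,0,-1],[0,0,-1],[0,0,0]],"fingers":[-1,-1,-1,-1,-1,-1]}'
```

```text
time: 35.6
ee_pos: [429.1, -239.2, 51.3]
tool_rot: [3.14, 0.002, 1.59]
wrist_force: [0.4, -0.8, 7.2]
width: 0.607
grasp_force: 62.8
time: 36.35
ee_pos: [429.0, -239.1, 141.6]
tool_rot: [3.139, 0.002, 1.59]
wrist_force: [-0.0, -0.1, -2.5]
width: 0.607
grasp_force: 62.5
```

```bash

python3 -m handwheel '{"dr":[[0,0,0],[0,0,0],[0,0,0],[0,0,0],[0,0,0],[0,0,0],[0,0,0],[0,0,0],[0,0,0],[0,0,0]],"linear":[[0.5,0.17,0],[1,0.336,0],[1,0.336,0],[1,0.336,0],[1,0.336,0],[1,0.336,0],[1,0.336,0],[1,0.336,0],[1,0.336,0],[1,0.336,0]],"fingers":[-1,-1,-1,-1,-1,-1,-1,-1,-1,-1]}'
python3 -m handwheel '{"dr":[[0,0,0],[0,0,0],[0,0,0],[0,0,0],[0,0,0],[0,0,0],[0,0,0],[0,0,0],[0,0,0],[0,0,0]],"linear":[[1,0.336,0],[1,0.336,0],[1,0.336,0],[1,0.336,0],[1,0.336,0],[1,0.336,0],[1,0.336,0],[1,0.336,0],[1,0.336,0],[1,0.336,0]],"fingers":[-1,-1,-1,-1,-1,-1,-1,-1,-1,-1]}'
python3 -m handwheel '{"dr":[[0,0,0],[0,0,0],[0,0,0]],"linear":[[0.5,0.17,0],[0,0,0],[0,0,0]],"fingers":[-1,-1,-1]}'
```

```text
time: 37.6
ee_pos: [487.7, -45.8, 139.0]
tool_rot: [-3.139, -0.001, 1.59]
wrist_force: [-0.2, 0.2, -3.0]
width: 0.607
grasp_force: 62.4
time: 38.85
ee_pos: [552.1, 155.1, 139.9]
tool_rot: [-3.141, 0.0, 1.59]
wrist_force: [0.2, -0.2, -2.4]
width: 0.606
grasp_force: 62.4
time: 39.22
ee_pos: [554.8, 163.4, 140.2]
tool_rot: [-3.141, 0.001, 1.59]
wrist_force: [0.0, -0.7, -2.6]
width: 0.6
grasp_force: 62.4
```

```bash

python3 -m handwheel '{"dr":[[0,0,0],[0,0,0],[0,0,0],[0,0,0],[0,0,0],[0,0,0],[0,0,0],[0,0,0],[0,0,0],[0,0,0]],"linear":[[0,0,0.9],[0,0,1],[0,0,1],[0,0,0.9],[0,0,0.4],[0,0,0],[0,0,0],[0,0,0],[0,0,0],[0,0,-0.6]],"fingers":[-1,-1,-1,-1,-1,-1,1,1,1,1]}'
python3 -m handwheel '{"dr":[[0,0,0],[0,0,0],[0,0,0],[0,0,0],[0,0,0],[0,0,0],[0,0,0],[0,0,0],[0,0,0],[0,0,0]],"linear":[[0,0,-1],[0,0,-1],[0,0,-1],[0,0,-1],[-1,-0.023,0],[-1,-0.023,0],[-1,-0.023,0],[-1,-0.023,0],[-1,-0.023,0],[-1,-0.023,0]],"fingers":[1,1,1,1,1,1,1,1,1,1]}'
python3 -m handwheel '{"dr":[[0,0,0],[0,0,0],[0,0,0],[0,0,0],[0,0,0],[0,0,0],[0,0,0],[0,0,0],[0,0,0],[0,0,0]],"linear":[[-1,-0.023,0],[-1,-0.023,0],[-1,-0.023,0],[-1,-0.023,0],[-1,-0.023,0],[-1,-0.023,0],[-1,-0.023,0],[-1,-0.023,0],[-1,-0.023,0],[-1,-0.023,0]],"fingers":[1,1,1,1,1,1,1,1,1,1]}'
python3 -m handwheel '{"dr":[[0,0,0],[0,0,0],[0,0,0],[0,0,0],[0,0,0],[0,0,0],[0,0,0],[0,0,0.6],[0,0,0.58],[0,0,0]],"linear":[[-1,-0.023,0],[-1,-0.023,0],[-1,-0.023,0],[-1,-0.023,0],[-1,-0.023,0],[-1,-0.023,0],[-1,-0.023,0],[-1,0,0],[-0.2,0,0],[0,0,0]],"fingers":[1,1,1,1,1,1,1,1,1,1]}'
python3 - <<'E'
from h import *
p=read_camera("top")
cv2.imwrite("pics/t5.png",cv2.resize(p["img"][150:220,190:350],(800,350),interpolation=3))
cv2.imwrite("pics/t5raw.png",p["img"])
for b,c,s in bricks(p):
    if s[1]>140 and s[1]<180 :print(s,np.round(ray(p,c,20),1))
E
```

```text
time: 40.48
ee_pos: [554.4, 163.8, 68.0]
tool_rot: [-3.14, 0.0, 1.59]
wrist_force: [-0.4, -0.5, 0.9]
width: 1.001
grasp_force: 0.0
time: 41.72
ee_pos: [554.6, 42.3, 148.1]
tool_rot: [-3.141, 0.0, 1.59]
wrist_force: [-0.6, -1.1, 0.5]
width: 1.004
grasp_force: 0.0
time: 42.98
ee_pos: [553.9, -157.5, 148.3]
tool_rot: [3.142, 0.0, 1.59]
wrist_force: [-0.6, -0.8, 0.1]
width: 1.001
grasp_force: 0.0
time: 44.22
ee_pos: [553.6, -321.2, 148.1]
tool_rot: [-3.142, 0.0, 1.465]
wrist_force: [0.7, 0.1, 0.6]
width: 0.998
grasp_force: 0.0
[204 162  24  17 311] [[602.2 241. ]]
[231 162  23  16 303] [[604.3 164.1]]
[ 257  162   24   47 1098] [[555.8  84.7]]
[ 284  162   23   47 1081] [[558.2   8. ]]
[ 311  162   23   47 1081] [[560.  -71.1]]
```

View pics/t5.png

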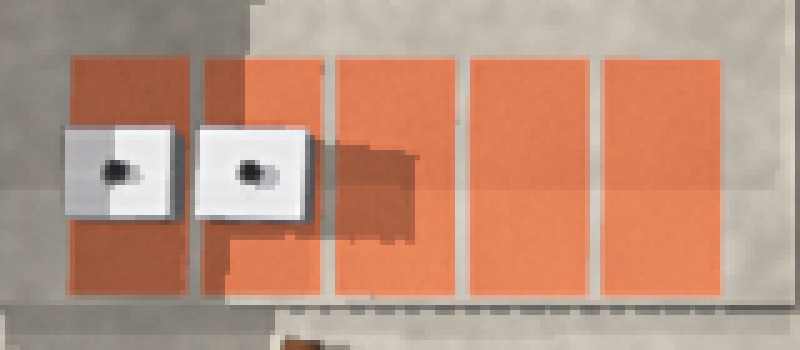

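Both tins stand centred on bricks 1 and 2 (lids at crop px 118,173 and 252,174). Checking numerically and grasping the next.

```bash

python3 - <<'E'
from h import *
p=read_camera("top")
for c in((118.5,173),(252.5,174)):print(np.round(ray(p,np.array(c)/5+[189.5,149.5],70),1))
E
python3 -m handwheel '{"dr":[[0,0,0],[0,0,0],[0,0,0],[0,0,0],[0,0,0],[0,0,0],[0,0,0],[0,0,0],[0,0,0],[0,0,0]],"linear":[[0,0,0.98],[0,0,0.98],[0,0,0.98],[0,0,0.98],[0,0,0.98],[0,0,0],[0,0,0],[0,0,0],[0,0,0],[0,0,0]],"fingers":[1,1,1,1,1,1,-1,-1,-1,-1]}'
python3 -m handwheel '{"dr":[[0,0,0],[0,0,0],[0,0,0],[0,0,-0.6],[0,0,-0.59],[0,0,0],[0,0,0]],"linear":[[0,0,0],[0,0,-0.5],[0,0,-1],[0,0,-1],[0,0,-1],[0,0,-1],[0,0,0]],"fingers":[-1,-1,-1,-1,-1,-1,-1]}'
```

```text
[[552.  237.7]]
[[553.2 162.1]]
time: 45.58
ee_pos: [554.4, -320.7, 51.6]
tool_rot: [3.139, 0.001, 1.467]
wrist_force: [-0.6, 0.2, 5.9]
width: 0.599
grasp_force: 64.2
time: 46.45
ee_pos: [554.3, -320.7, 141.9]
tool_rot: [3.139, 0.002, 1.591]
wrist_force: [-0.4, 0.2, -2.0]
width: 0.603
grasp_force: 63.5
```

```bash

python3 -m handwheel '{"dr":[[0,0,0],[0,0,0],[0,0,0],[0,0,0],[0,0,0],[0,0,0],[0,0,0],[0,0,0],[0,0,0],[0,0,0]],"linear":[[0.5,0.01,0],[1,0.025,0],[1,0.025,0],[1,0.025,0],[1,0.025,0],[1,0.025,0],[1,0.025,0],[1,0.025,0],[1,0.025,0],[1,0.025,0]],"fingers":[-1,-1,-1,-1,-1,-1,-1,-1,-1,-1]}'
python3 -m handwheel '{"dr":[[0,0,0],[0,0,0],[0,0,0],[0,0,0],[0,0,0],[0,0,0],[0,0,0],[0,0,0],[0,0,0],[0,0,0]],"linear":[[1,0.025,0],[1,0.025,0],[1,0.025,0],[1,0.025,0],[1,0.025,0],[1,0.025,0],[1,0.025,0],[1,0.025,0],[1,0.025,0],[1,0.025,0]],"fingers":[-1,-1,-1,-1,-1,-1,-1,-1,-1,-1]}'
python3 -m handwheel '{"dr":[[0,0,0],[0,0,0],[0,0,0]],"linear":[[0.85,0.01,0],[0,0,0],[0,0,0]],"fingers":[-1,-1,-1]}'
```

```text
time: 47.7
ee_pos: [554.5, -128.9, 140.3]
tool_rot: [3.141, 0.0, 1.591]
wrist_force: [0.6, 0.2, -1.1]
width: 0.599
grasp_force: 63.5
time: 48.95
ee_pos: [555.4, 71.2, 140.3]
tool_rot: [3.141, 0.0, 1.591]
wrist_force: [-0.3, 0.8, -1.3]
width: 0.603
grasp_force: 63.5
time: 49.32
ee_pos: [555.3, 86.6, 140.3]
tool_rot: [3.142, 0.001, 1.591]
wrist_force: [0.9, 0.1, -1.8]
width: 0.602
grasp_force: 63.5
```

```bash

python3 -m handwheel '{"dr":[[0,0,0],[0,0,0],[0,0,0],[0,0,0],[0,0,0],[0,0,0],[0,0,0],[0,0,0],[0,0,0],[0,0,0]],"linear":[[0,0.03,0.9],[0,0,1],[0,0,1],[0,0,0.9],[0,0,0.4],[0,0,0],[0,0,0],[0,0,0],[0,0,0],[0,0,-0.6]],"fingers":[-1,-1,-1,-1,-1,-1,1,1,1,1]}'
python3 -m handwheel '{"dr":[[0,0,0],[0,0,0],[0,0,0],[0,0,0],[0,0,0],[0,0,0],[0,0,0],[0,0,0],[0,0,0],[0,0,0]],"linear":[[0,0,-1],[0,0,-1],[0,0,-1],[0,0,-1],[-1,-0.03,0],[-1,-0.03,0],[-1,-0.03,0],[-1,-0.03,0],[-1,-0.03,0],[-1,-0.03,0]],"fingers":[1,1,1,1,1,1,1,1,1,1]}'
python3 -m handwheel '{"dr":[[0,0,0],[0,0,0],[0,0,0],[0,0,0],[0,0,0],[0,0,0],[0,0,0],[0,0,0],[0,0,0],[0,0,0]],"linear":[[-1,-0.03,0],[-1,-0.03,0],[-1,-0.03,0],[-1,-0.03,0],[-1,-0.03,0],[-1,-0.03,0],[-1,-0.03,0],[-1,-0.03,0],[-1,-0.03,0],[-1,-0.03,0]],"fingers":[1,1,1,1,1,1,1,1,1,1]}'
python3 -m handwheel '{"dr":[[0,0,0],[0,0,0],[0,0,0],[0,0,0],[0,0,0],[0,0,0],[0,0,0],[0,0,0],[0,0,-0.43],[0,0,0]],"linear":[[-1,-0.03,0],[-1,-0.03,0],[-1,-0.03,0],[-1,-0.03,0],[-1,-0.03,0],[-1,-0.03,0],[-1,-0.03,0],[-1,-0.03,0],[-0.17,0,0],[0,0,0]],"fingers":[1,1,1,1,1,1,1,1,1,1]}'
python3 - <<'E'
from h import *
p=read_camera("top")
cv2.imwrite("pics/t6.png",cv2.resize(p["img"][140:260,190:490],(800,320),interpolation=3))
E
```

```text
time: 50.58
ee_pos: [555.1, 86.9, 68.0]
tool_rot: [-3.14, 0.0, 1.591]
wrist_force: [-0.4, 0.0, -0.1]
width: 1.002
grasp_force: 0.0
time: 51.82
ee_pos: [554.6, -34.7, 148.1]
tool_rot: [-3.141, 0.0, 1.591]
wrist_force: [0.5, 0.4, -0.9]
width: 0.995
grasp_force: 0.0
time: 53.08
ee_pos: [552.8, -234.6, 148.3]
tool_rot: [3.142, 0.0, 1.591]
wrist_force: [0.7, 0.1, -0.5]
width: 0.998
grasp_force: 0.0
time: 54.32
ee_pos: [551.2, -397.7, 148.1]
tool_rot: [-3.142, -0.0, 1.635]
wrist_force: [0.0, -0.3, -0.0]
width: 1.001
grasp_force: 0.0
```

View pics/t6.png

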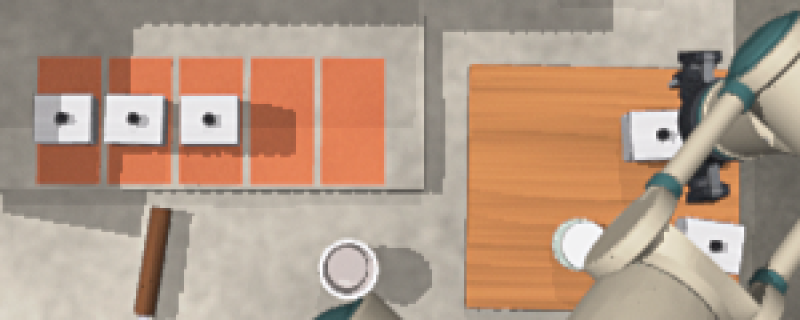

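Three tins are in line on bricks 1–3 (crop px 62,119; 133,119; 209,119). The gripper is over the far-right tin.

```bash

python3 -m handwheel '{"dr":[[0,0,0],[0,0,0],[0,0,0],[0,0,0],[0,0,0],[0,0,0],[0,0,0],[0,0,0],[0,0,0],[0,0,0]],"linear":[[0,-0.03,0.98],[0,0,0.98],[0,0,0.98],[0,0,0.98],[0,0,0.98],[0,0,0],[0,0,0],[0,0,0],[0,0,0],[0,0,0]],"fingers":[1,1,1,1,1,1,-1,-1,-1,-1]}'
python3 -m handwheel '{"dr":[[0,0,0],[0,0,0],[0,0,0],[0,0,0],[0,0,0.43],[0,0,0],[0,0,0]],"linear":[[0,0,0],[0,0,-0.5],[0,0,-1],[0,0,-1],[0,0,-1],[0,0,-1],[0,0,0]],"fingers":[-1,-1,-1,-1,-1,-1,-1]}'
```

```text
time: 55.62
ee_pos: [551.4, -397.4, 51.7]
tool_rot: [3.14, 0.002, 1.636]
wrist_force: [0.2, -0.0, 6.4]
width: 0.598
grasp_force: 64.5
time: 56.5
ee_pos: [551.2, -397.2, 141.8]
tool_rot: [3.139, 0.002, 1.591]
wrist_force: [-0.3, -0.5, -1.7]
width: 0.601
grasp_force: 63.8
```

```bash

python3 -m handwheel '{"dr":[[0,0,0],[0,0,0],[0,0,0],[0,0,0],[0,0,0],[0,0,0],[0,0,0],[0,0,0],[0,0,0],[0,0,0]],"linear":[[0.5,0.03,0],[1,0.037,0],[1,0.037,0],[1,0.037,0],[1,0.037,0],[1,0.037,0],[1,0.037,0],[1,0.037,0],[1,0.037,0],[1,0.037,0]],"fingers":[-1,-1,-1,-1,-1,-1,-1,-1,-1,-1]}'
python3 -m handwheel '{"dr":[[0,0,0],[0,0,0],[0,0,0],[0,0,0],[0,0,0],[0,0,0],[0,0,0],[0,0,0],[0,0,0],[0,0,0]],"linear":[[1,0.037,0],[1,0.037,0],[1,0.037,0],[1,0.037,0],[1,0.037,0],[1,0.037,0],[1,0.037,0],[1,0.037,0],[1,0.037,0],[1,0.037,0]],"fingers":[-1,-1,-1,-1,-1,-1,-1,-1,-1,-1]}'
python3 -m handwheel '{"dr":[[0,0,0],[0,0,0],[0,0,0]],"linear":[[0.72,0.03,0],[0,0,0],[0,0,0]],"fingers":[-1,-1,-1]}'
```

```text
time: 57.75
ee_pos: [554.1, -205.3, 140.3]
tool_rot: [3.141, 0.0, 1.591]
wrist_force: [0.0, 0.3, -1.0]
width: 0.599
grasp_force: 63.8
time: 59.0
ee_pos: [557.4, -5.2, 140.3]
tool_rot: [3.142, 0.0, 1.591]
wrist_force: [0.3, -0.0, -2.3]
width: 0.605
grasp_force: 63.8
time: 59.38
ee_pos: [557.8, 7.5, 140.3]
tool_rot: [3.142, 0.001, 1.591]
wrist_force: [0.4, -0.9, -2.4]
width: 0.601
grasp_force: 63.8
```

```bash

python3 -m handwheel '{"dr":[[0,0,0],[0,0,0],[0,0,0],[0,0,0],[0,0,0],[0,0,0],[0,0,0],[0,0,0],[0,0,0],[0,0,0]],"linear":[[0,0.02,0.9],[0,0,1],[0,0,1],[0,0,0.9],[0,0,0.4],[0,0,0],[0,0,0],[0,0,0],[0,0,0],[0,0,-0.6]],"fingers":[-1,-1,-1,-1,-1,-1,1,1,1,1]}'
python3 -m handwheel '{"dr":[[0,0,0],[0,0,0],[0,0,0],[0,0,0],[0,0,0],[0,0,0],[0,0,0],[0,0,0],[0,0,0],[0,0,0]],"linear":[[0,0,-1],[0,0,-1],[0,0,-1],[0,0,-1],[-1,0,0],[-1,0,0],[-1,0,0],[-1,0,0],[-1,0,0],[0,0,0]],"fingers":[1,1,1,1,1,1,1,1,1,1]}'
python3 - <<'E'
from h import *
p=read_camera("top")
cv2.imwrite("pics/t7.png",cv2.resize(p["img"][190:260,380:480],(800,560),interpolation=3))
print([(np.round(r["box"],1),r["score"]) for r in recognise(p,"tin1_mid")])
f=lambda u,v,z:np.round(ray(p,[380+u/8-.5,190+v/8-.5],z),1)
E
```

```text
time: 60.62
ee_pos: [557.4, 8.0, 68.0]
tool_rot: [-3.139, -0.0, 1.591]
wrist_force: [0.5, 0.0, -0.1]
width: 0.999
grasp_force: 0.0
time: 61.88
ee_pos: [560.2, -93.9, 148.0]
tool_rot: [-3.141, 0.0, 1.589]
wrist_force: [-0.1, 0.8, 0.2]
width: 0.998
grasp_force: 0.0
[(array([214.8, 185.6,  25.9,  18.1]), 0.69)]
```

View pics/t7.png

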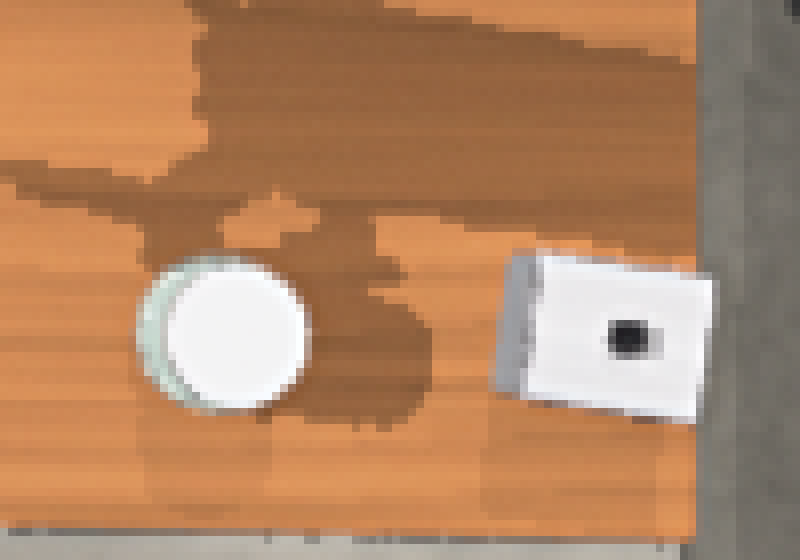

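The last tin's lid has corners (540,252), (716,280), (698,424), (525,398), tilted about 9°, well clear of the jar at (240,335).

```bash

python3 - <<'E'
from h import *
p=read_camera("top")
w=ray(p,np.array([(540,252),(716,280),(698,424),(525,398)])/8+[379.5,189.5],65)
c=w.mean(0);d=(w[0]-w[1]+w[3]-w[2]);print(c,np.linalg.norm(d)/2,"tool yaw",np.arctan2(d[1],d[0]))
print(tins(p,65,(430,205,480,250)))
s=st();e=c-s["ee_pos"][:2];y=1.59
print("tool shift/20",(e@[np.cos(y),np.sin(y)])/20,(e@[np.sin(y),-np.cos(y)])/20)
E
```

```text
[ 433.04197666 -453.95967362] 62.307475247822154 tool yaw 1.439998016719374
[(array([ 433.5, -453.4]), array([63.8, 52.2]), 82.8)]
t 62.02 pos [560.  -91.7 148.2] rot [-3.141e+00 -1.000e-03  1.591e+00] w 1.0 f 0.0 q [-0.29  0.34  1.68  0.    1.12 -0.31]
tool shift/20 -17.986151479425978 -6.69370391066123
```

```bash

python3 -m handwheel '{"dr":[[0,0,0],[0,0,0],[0,0,0],[0,0,0],[0,0,0],[0,0,0],[0,0,0],[0,0,0],[0,0,0],[0,0,0]],"linear":[[-1,-0.372,0],[-1,-0.372,0],[-1,-0.372,0],[-1,-0.372,0],[-1,-0.372,0],[-1,-0.372,0],[-1,-0.372,0],[-1,-0.372,0],[-1,-0.372,0],[-1,-0.372,0]],"fingers":[1,1,1,1,1,1,1,1,1,1]}' 60
python3 -m handwheel '{"dr":[[0,0,0],[0,0,0],[0,0,0],[0,0,0],[0,0,0],[0,0,0],[0,0,0],[0,0,0],[0,0,0.7],[0,0,0.71]],"linear":[[-1,-0.372,0],[-1,-0.372,0],[-1,-0.372,0],[-1,-0.372,0],[-1,-0.372,0],[-1,-0.372,0],[-1,-0.372,0],[-1,-0.372,0],[0,0,0],[0,0,0]],"fingers":[1,1,1,1,1,1,1,1,1,1]}'
python3 -m handwheel '{"dr":[[0,0,0],[0,0,0],[0,0,0],[0,0,0],[0,0,0],[0,0,0],[0,0,0],[0,0,0],[0,0,0],[0,0,0]],"linear":[[0,0,0.98],[0,0,0.98],[0,0,0.98],[0,0,0.98],[0,0,0.98],[0,0,0],[0,0,0],[0,0,0],[0,0,0],[0,0,0]],"fingers":[1,1,1,1,1,1,-1,-1,-1,-1]}'
python3 -m handwheel '{"dr":[[0,0,0],[0,0,0],[0,0,0],[0,0,-0.7],[0,0,-0.71],[0,0,0],[0,0,0]],"linear":[[0,0,0],[0,0,-0.5],[0,0,-1],[0,0,-1],[0,0,-1],[0,0,-1],[0,0,0]],"fingers":[-1,-1,-1,-1,-1,-1,-1]}'
```

```text
time: 63.28
ee_pos: [489.5, -294.5, 148.3]
tool_rot: [3.141, -0.0, 1.591]
wrist_force: [-0.4, 0.6, -0.7]
width: 0.998
grasp_force: 0.0
time: 64.53
ee_pos: [433.2, -455.8, 148.2]
tool_rot: [-3.142, -0.0, 1.44]
wrist_force: [0.4, -0.2, -0.4]
width: 1.0
grasp_force: 0.0
time: 65.78
ee_pos: [434.2, -455.6, 51.7]
tool_rot: [3.14, 0.002, 1.444]
wrist_force: [0.6, -0.6, 6.4]
width: 0.595
grasp_force: 64.3
time: 66.65
ee_pos: [434.0, -455.2, 141.7]
tool_rot: [3.14, 0.002, 1.591]
wrist_force: [0.4, -0.2, -2.3]
width: 0.596
grasp_force: 63.7
```

```bash

python3 -m handwheel '{"dr":[[0,0,0],[0,0,0],[0,0,0],[0,0,0],[0,0,0],[0,0,0],[0,0,0],[0,0,0],[0,0,0],[0,0,0]],"linear":[[0.5,0.176,0],[1,0.352,0],[1,0.352,0],[1,0.352,0],[1,0.352,0],[1,0.352,0],[1,0.352,0],[1,0.352,0],[1,0.352,0],[1,0.352,0]],"fingers":[-1,-1,-1,-1,-1,-1,-1,-1,-1,-1]}'
python3 -m handwheel '{"dr":[[0,0,0],[0,0,0],[0,0,0],[0,0,0],[0,0,0],[0,0,0],[0,0,0],[0,0,0],[0,0,0],[0,0,0]],"linear":[[1,0.352,0],[1,0.352,0],[1,0.352,0],[1,0.352,0],[1,0.352,0],[1,0.352,0],[1,0.352,0],[1,0.352,0],[1,0.352,0],[0.5,0.176,0]],"fingers":[-1,-1,-1,-1,-1,-1,-1,-1,-1,-1]}'
python3 -m handwheel '{"dr":[[0,0,0],[0,0,0]],"linear":[[0,0,0],[0,0,0]],"fingers":[-1,-1]}'
```

```text
time: 67.9
ee_pos: [497.0, -262.1, 140.3]
tool_rot: [3.141, 0.0, 1.591]
wrist_force: [-0.3, 0.5, -2.5]
width: 0.599
grasp_force: 63.7
time: 69.15
ee_pos: [559.9, -70.6, 140.3]
tool_rot: [3.142, 0.0, 1.592]
wrist_force: [0.9, 0.2, -2.2]
width: 0.594
grasp_force: 63.7
time: 69.4
ee_pos: [559.4, -72.5, 140.2]
tool_rot: [-3.141, 0.001, 1.591]
wrist_force: [0.0, 0.7, -2.2]
width: 0.601
grasp_force: 63.7
```

Place it, back off to the right, and look.

```bash

python3 -m handwheel '{"dr":[[0,0,0],[0,0,0],[0,0,0],[0,0,0],[0,0,0],[0,0,0],[0,0,0],[0,0,0],[0,0,0],[0,0,0]],"linear":[[0,0.02,0.9],[0,0,1],[0,0,1],[0,0,0.9],[0,0,0.4],[0,0,0],[0,0,0],[0,0,0],[0,0,0],[0,0,-0.6]],"fingers":[-1,-1,-1,-1,-1,-1,1,1,1,1]}'
python3 -m handwheel '{"dr":[[0,0,0],[0,0,0],[0,0,0],[0,0,0],[0,0,0],[0,0,0],[0,0,0],[0,0,0],[0,0,0],[0,0,0]],"linear":[[0,0,-1],[0,0,-1],[0,0,-1],[0,0,-1],[0,0,-1],[0,0,-1],[-1,0,0],[-1,0,0],[-1,0,0],[-1,0,0]],"fingers":[1,1,1,1,1,1,1,1,1,1]}'
python3 -m handwheel '{"dr":[[0,0,0],[0,0,0],[0,0,0],[0,0,0],[0,0,0],[0,0,0],[0,0,0],[0,0,0],[0,0,0],[0,0,0]],"linear":[[-1,0,0],[-1,0,0],[-1,0,0],[-1,0,0],[-1,0,0],[-1,0,0],[-1,0,0],[-1,0,0],[-1,0,0],[0,0,0]],"fingers":[1,1,1,1,1,1,1,1,1,1]}'
python3 - <<'E'
from h import *
p=read_camera("top");q=read_camera("scene")
a=cv2.resize(p["img"][120:270,150:350],(800,600),interpolation=3);cv2.imwrite("pics/t8.png",a)
cv2.imwrite("pics/s8.png",cv2.resize(q["img"][100:260,200:480],(780,446),interpolation=3))
im=p["img"][150:215,180:340]
m=(im.min(2)>95)&(cv2.cvtColor(im,cv2.COLOR_BGR2HSV)[...,1]<35)
E
```

```text
time: 70.65
ee_pos: [559.3, -71.9, 68.0]
tool_rot: [-3.14, -0.0, 1.591]
wrist_force: [-0.6, 0.3, -0.3]
width: 1.004
grasp_force: 0.0
time: 71.9
ee_pos: [561.2, -153.9, 187.5]
tool_rot: [-3.14, -0.0, 1.59]
wrist_force: [0.7, 0.1, -0.5]
width: 0.999
grasp_force: 0.0
time: 73.15
ee_pos: [565.3, -333.8, 188.1]
tool_rot: [3.141, 0.0, 1.589]
wrist_force: [-0.2, -0.0, -0.4]
width: 1.001
grasp_force: 0.0
```

View pics/t8.png

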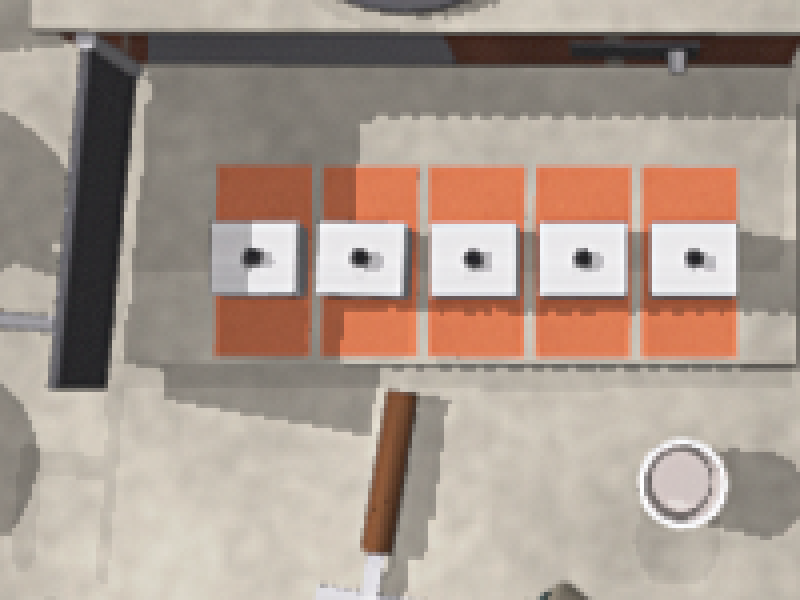

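View pics/s8.png

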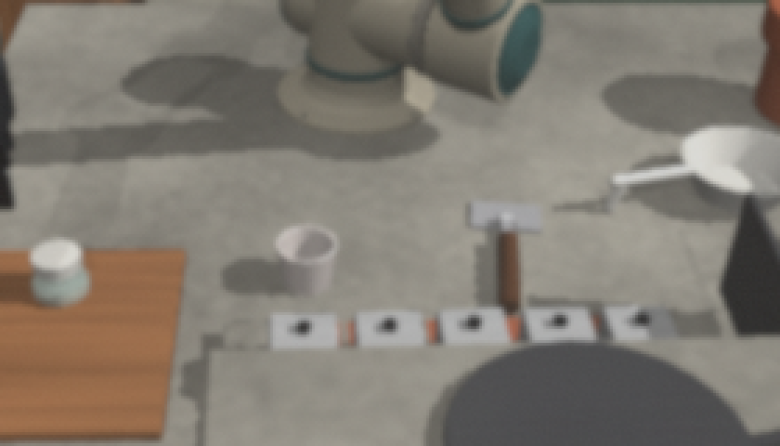

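```bash

python3 - <<'E'
from h import *
p=read_camera("top");f=lambda u,v,z:ray(p,np.array([u,v])/4+[149.5,119.5],z)[0]
for i,(a,b) in enumerate(((212,298),(317,405),(432,518),(540,627),(651,737))):
    print(i+1,np.round(f((a+b)/2,258,70)-[552.9+1.7*i,241-78*i],1))
d=f(82,45,152)-f(52,388,152);print("door",np.pi/2-np.arctan2(d[1],d[0])*1,"dir vs oven x",np.arctan2(d[1],d[0])-.021)
E
```

```text
1 [-0.6 -3.4]
2 [-0.6 -0.2]
3 [-0.4 -2.7]
4 [-0.4 -1.3]
5 [-0.3 -1.4]
door 1.6202729380421612 dir vs oven x -0.07047661124726473
```

The five tins sit square on bricks 1–5, each within about 4 mm of the middle. The door is at about 1.64 rad, the scraper is flat on the bench, and the cup and jar are in place.

```bash
python3 -c "
from bench import *
print(sign_off())"
```

```text
the job is handed in; nothing more can be done
None
```

I handed the job in after about 73 s of robot time: all five tins stand square on bricks 1–5, each within about 4 mm of the middle by the top camera, with the door open at about 1.64 rad, the scraper flat on the bench, and the jar and cup left where they stood; the sign-off returned no verdict.

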